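# Prop open the tea sample chest and tap its divider to the mark

## Task

Ready the wooden tea sample chest: push its half-open lid back until it stops, swing the steel prop rod up from its clip into the slot under the lid, then nudge the stiff divider board away from the robot in small gentle taps until its top edge is in line with the pointer of the steel marker clip on the rim, without going past the marker. Leave the cups, bowls and tins where they stand, inside the chest and around it.

Things in the scene. Friction and masses are not known exactly. Their poses are not given: they have to be found in the camera images.
- chest: fixed open-topped chest of pale wood, 320 mm long (its x, pointing away from the robot), 200 mm deep (its y) and 110 mm high, walls 8 mm, floor 10 mm; origin at the centre of its underside. The lid is hinged on the top of the +y wall; the rod and the marker are on the -y (front) wall. Chest frame numbers below are in this frame.
- lid (a joint): lid angle in rad: 0 shut, growing as the free edge rises and goes over towards +y; a hard stop at 1.45 (nearly upright). The lid is a board 320 x 200 x 9 mm, 0.4 kg; hinge axis along chest x at y = +100, z = 110 mm; underside level with the rim when shut. It is found half open, and the stiff hinge (0.6 N m) keeps it where it is left; a level push of about 5 to 8 N on the free edge moves it.
- lid_edge (a point): middle of the lid's free edge, on its underside, 200 mm from the hinge axis
- lid_slot (a point): centre of the slot: a small steel bracket (24 mm wide, 18 mm deep) on the lid's underside, 130 mm from the hinge axis, near the far end at chest x = 130 mm, open towards -x so that the rod's end swings in sideways
- prop (a joint): swing of the prop rod in rad: 0 lying in its clip, a stop at 1.571 (90 degrees) where its end is in the slot, if the lid is fully open. Friction 0.22 N m: it stays where it is left and takes about 2 to 3 N pushed at its middle.
- prop_pivot (a point): the rod's pivot, at chest (130, -112, 136) mm. The rod is a straight round steel bar 8 mm in diameter, 212 mm long from pivot to end. At 0 it lies level along chest -x from the pivot, 26 mm above the rim and 12 mm outside the front wall, in a little clip post at chest x = -60 mm; at 90 degrees it points along chest +y and up at a slope of 0.50 rad. It swings in the sloping plane of these two directions.
- prop_tip (a point): centre of the rod's free end
- divider (a joint): how far the divider board has slid, m: 0 at the near end of its travel, growing as it goes away from the robot along chest +x (board centre at chest x = -75 mm + this), to 0.14. Stiff: dry friction of about 7 N; it stops when the push stops.
- divider_line (a point): middle of the divider's top edge, 105 mm above the table (5 mm below the rim). The divider is an upright board 8 mm thick (x), 176 mm wide (y), 92 mm high across the inside of the chest, with a 3 mm wide steel line along the middle of its top edge. It can be pushed anywhere near the middle of its top from the robot's side.
- marker: fixed dark steel clip astride the front rim, 10 mm long in x, 14 mm across, 4 mm above the rim, with a pointer 4 mm wide that reaches 36 mm inwards (+y) from its middle just above the divider's height; origin at the clip's middle at rim height; axes as the chest's. The divider's top line must come level with the pointer's middle line (this origin) along chest x; the divider passes freely under it. The divider always starts on the robot's side of it, 30 to 105 mm short.
- tin_in_c (a point): loose steel tin, 52 mm diameter, 70 mm high, in the chest beyond the marker; half-way up; leave alone
- cup_in_c (a point): loose white cup, 50 mm diameter, 50 mm high, in the chest on the robot's side of the divider, well below the rim; half-way up; leave alone
- cup_a_c (a point): loose white lidded tasting cup, 68 mm diameter, 72 mm high, by the chest's front wall; half-way up; leave alone
- bowl_a_c (a point): loose white bowl, 84 mm diameter, 45 mm high, by the chest's front wall; half-way up; leave alone
- canister_c (a point): loose tall tea canister, 66 mm diameter, 150 mm high, by the chest's front wall; half-way up; leave alone

How it is judged:
On the way, in this order (a step that is already met when the one before it is completed fails the run):
1. the lid is pushed back to its stop (within 0.06 rad) (value of joint lid above 1.39 rad), for 0.2 s.
2. the rod's end is in the slot of the open lid (within 12 mm of its centre) (value of joint lid above 1.38 rad and distance between prop_tip and lid_slot below 0.012 m), for 0.2 s.
At the end, for the whole second after the job is handed in: The lid is open to its stop (above 1.38 rad), the rod's end is within 12 mm of the slot's centre, and the divider's top line is within 3.5 mm of the marker's middle along the chest, at rest (all of step 2 and x of divider_line in the frame of marker between -0.0035 and 0.0035 m and velocity of joint divider below 0.005 m/s); the robot touches nothing.
It fails at once if the divider goes more than 6 mm past the marker (x of divider_line in the frame of marker above 0.006 m).
It fails at once if the divider is shoved instead of gently nudged (faster than 0.15 m/s) (velocity of joint divider above 0.15 m/s).
It fails at once if a cup, bowl or tin is moved by more than 25 mm or tipped (distance of any of tin_in_c, cup_in_c, cup_a_c, bowl_a_c, canister_c from where it was at the start of the episode above 0.025 m or angle between any of tin_in_c, cup_in_c, cup_a_c, bowl_a_c, canister_c's own z axis and vertical above 0.4 rad).
It also fails if it takes over 58 s, if anything falls off the work surface, if the arm or the gripper's body presses on something with over 40 N, if the wrist force passes 120 N, or if a joint passes its speed limit or range.

## Robot

A 7-joint arm with a two-finger parallel gripper is mounted at the origin on the work surface. World frame = base frame: x ahead of the robot, y to its left, z up, the work surface at z = 0. Lengths are in m, angles in rad, forces in N, time in s.
With the tool pointing down it reaches from about 0.4 to 0.85 m from the base axis. Payload 10.4 kg.
Tool frame: the origin (TCP) lies on the mounting face of the last link; the fingertips stand 182 mm ahead of it and the grasp point (between the pads) lies 164 mm ahead of it; z points along the fingers, y is the direction in which the jaws open and shut (so a half turn about z gives the same grasp; the last joint's range is limited). The gripper opens to 87 mm and grips with 3 to 60 N. Pads are 19 mm wide; open, the fingers measure 117 mm over their backs; the gripper's body (75 mm by 190 mm) begins 51 mm behind the grasp point.
Start: joints at [-1.356, 0.332, -0.065, 1.46, 0.022, 1.35, -0.088], TCP at [0.147, 0.607, 0.405] pointing down, gripper open.
Joint ranges: [-2.6, 2.6], [-0.5, 2.12], [-1.47, 1.34], [0.16, 2.42], [-1.27, 4.41], [0.06, 2.06], [-2.6, 2.6]. Speed limits (rad/s): [2.22, 2.22, 2.79, 2.79, 3.14, 3.14, 3.14].

## Interface

Orientations are given as a unit quaternion [w, x, y, z].
In Python, from bench import sensors, imaging, job_done gives the robot as it stands.
- The arm moves only by the tool step_arm, never from a script. Its argument "rows" is a list of rows, each an object with "rotation": the turn, a rotation vector about the tool's x, y, z in rad, a list of three; "delta_pos": the shift along the tool's x, y, z in mm, a list of three; "fingers": the closure in counts, from 0 (fully open) to 255 (shut). A call has 1 to 10 rows; each row shifts and turns the commanded pose from where the row before left it, along the tool's axes as they then stand; what a row does not reach is not made up. A row lasts 1/10 s, in which the tool goes at most 50 mm and 8.59 degrees, less where a joint would pass 70% of its speed; a pose out of reach is approached as far as the arm can. A call with a gripper value outside its range is refused whole. The fingers move at their own pace and stop on an object; "squeeze" is the grip in N (left out, the last holds). Time passes only in rows, so rows that do not move let the fingers close. It gives the time, the measured TCP pose, the force and the opening at its end, in the units of the state.
- sensors.state(): the state, without advancing time (a new reading comes with each control period).
- imaging.grab_frame(name): name is "scene" or "top" or "wrist"; returns the picture (420x560x3 uint8, red, green, blue); there is no depth.
- imaging.camera_info(name): a dict with "intrinsics" (3x3 intrinsics, pixels), "extrinsics" (4x4, takes a point from world to camera coordinates); the wrist camera has in their place "mount" (4x4, takes a point from camera to tool coordinates, whose origin is the TCP and whose axes are the flange's). Camera axes: x right, y down, z forward; pixel columns grow to the right and rows downward; lengths in m; the calibration is good to about 2 mm. A picture is of the moment at which its call begins: read the wrist's pose just before it. camera_info takes no time and is no camera call.
- job_done(): hands the job in, once; it reports no verdict.
The state is a dict: "t": time; "q": joint angles; "dq": joint speeds; "tau": joint torques, N m; "tcp_pos": TCP position; "eef_rot": TCP orientation; "contact_force": force on the tool from outside, world axes, zero at the start; "torque": the same for the moment, N m; "opening": finger opening in m.
Only numpy, scipy, OpenCV 4.12 (cv2) and the standard library are available. Lean on these libraries where they do the work, as an engineer would, in place of code of your own. Each camera call takes 0.05 s, during which the arm holds its last target.

## Working session

There is one attempt and no reset: what is moved stays moved. The work goes in short steps, Python scripts to look and compute and a tool call to move; the robot and the scene stay as the last step left them, time stands still between calls to the robot, and variables do not carry over. Pictures are saved under pics/ and viewed, and the job is handed in when it is done.

Besides the shell and the picture viewer there is one more tool, called after "Request:" by a JSON object that holds its "name" and its "arguments", one argument or row to a line. step_arm: Moves the arm, as the interface text tells. Its arguments: {"type":"object","properties":{"rows":{"type":"array","items":{"type":"object","properties":{"rotation":{"type":"array","items":{"type":"number"}},"delta_pos":{"type":"array","items":{"type":"number"}},"fingers":{"type":"number"}}}},"squeeze":{"type":"number"}},"required":["rows"]}

```bash
ls; mkdir -p pics
python3 - <<'E'
from bench import sensors, imaging
import cv2,numpy as np
s=sensors.state();print({k:np.round(v,3) for k,v in s.items()})
for n in ["scene","top","wrist"]:
    im=imaging.grab_frame(n);cv2.imwrite(f"pics/{n}0.png",im[:,:,::-1])
    c=imaging.camera_info(n)
    for k,v in c.items():print(n,k,np.round(v,4).tolist() if k!='name' else v)
E
```

```text
pics
{'t': np.float64(0.0), 'q': array([-1.356,  0.333, -0.065,  1.461,  0.022,  1.35 , -0.089]), 'dq': array([ 0.   ,  0.001, -0.001,  0.002,  0.001, -0.   , -0.   ]), 'tau': array([-0.0000e+00, -6.2326e+01,  2.4000e-02, -3.8990e+01, -6.1000e-02,
        4.0000e-02,  0.0000e+00]), 'tcp_pos': array([0.147, 0.607, 0.404]), 'eef_rot': array([-0.   ,  0.119,  0.993, -0.001]), 'contact_force': array([0.496, 0.148, 0.461]), 'torque': array([-0.069,  0.01 , -0.021]), 'opening': np.float64(0.087)}
scene intrinsics [[536.7284, 0.0, 281.772], [0.0, 536.7284, 207.8792], [0.0, 0.0, 1.0]]
scene extrinsics [[-0.1701, 0.9854, -0.0022, 0.1549], [0.7592, 0.1297, -0.6378, -0.3314], [-0.6282, -0.1101, -0.7702, 1.5918], [0.0, 0.0, 0.0, 1.0]]
top intrinsics [[380.1264, 0.0, 282.3026], [0.0, 380.1264, 208.1624], [0.0, 0.0, 1.0]]
top extrinsics [[-0.0138, -0.9994, -0.033, -0.0389], [-0.9848, 0.0193, -0.1726, 0.5703], [0.1732, 0.0301, -0.9844, 0.6778], [0.0, 0.0, 0.0, 1.0]]
wrist intrinsics [[376.5254, 0.0, 274.4624], [0.0, 376.5254, 207.0945], [0.0, 0.0, 1.0]]
wrist mount [[0.0012, -0.9619, -0.2733, 0.0744], [1.0, 0.001, 0.0011, 0.0004], [-0.0008, -0.2733, 0.9619, 0.02], [0.0, 0.0, 0.0, 1.0]]
```

View pics/scene0.png

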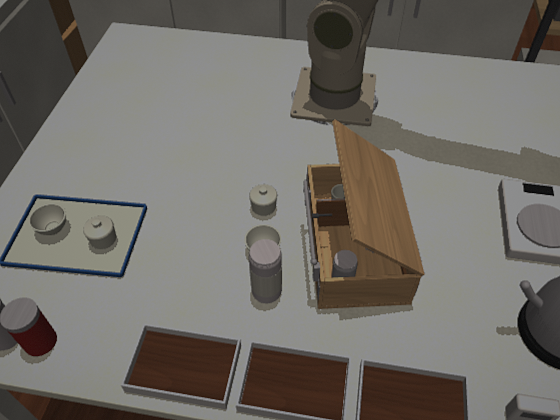

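View pics/top0.png

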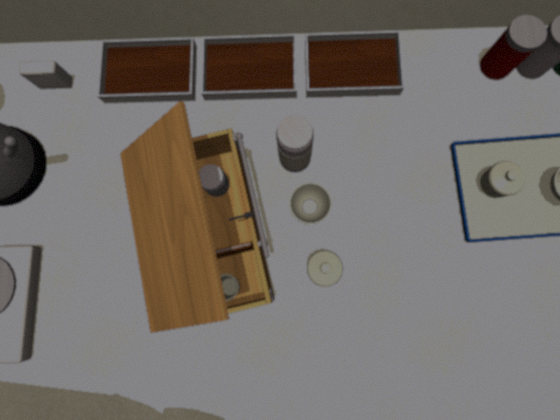

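View pics/wrist0.png

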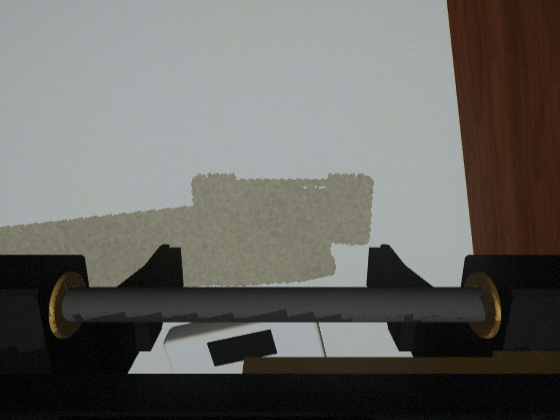

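Run:
```python
import cv2
a=cv2.imread("pics/scene0.png")[110:310,230:430];cv2.imwrite("pics/s_c.png",cv2.resize(a,(800,600)[:1]*1+(800,) if 0 else (600,600),interpolation=cv2.INTER_CUBIC))
a=cv2.imread("pics/top0.png")[95:335,110:350];a=cv2.convertScaleAbs(a,alpha=1.5)
cv2.imwrite("pics/t_c.png",cv2.resize(a,(600,600),interpolation=cv2.INTER_CUBIC))
```

```text
(no output)
```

View pics/s_c.png

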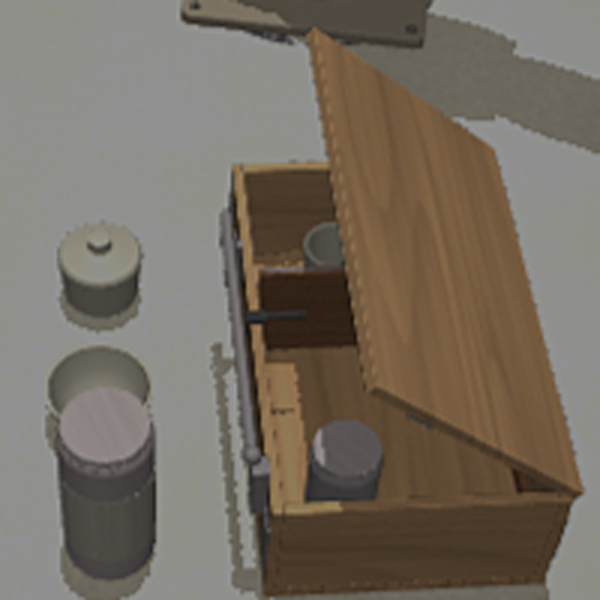

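View pics/t_c.png

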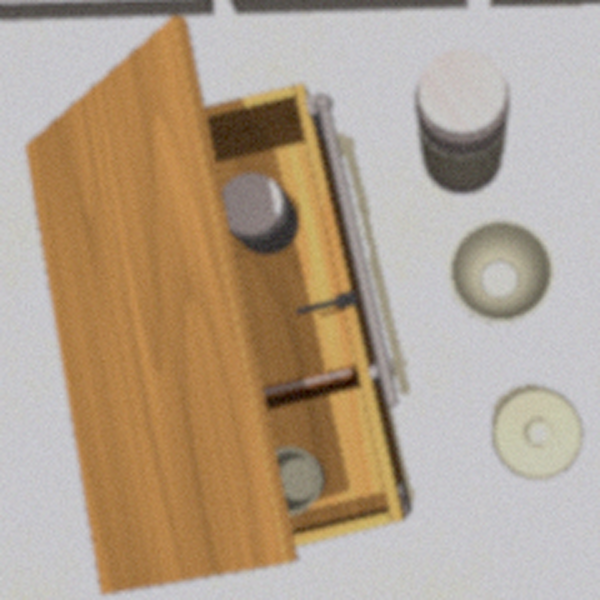

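```bash
cat > h.py <<'E'
import numpy as np,cv2,json
from scipy.optimize import least_squares
from bench import imaging,sensors
C={n:imaging.camera_info(n) for n in("scene","top")}
def proj(n,P):
    K=np.array(C[n]['intrinsics']);E=np.array(C[n]['extrinsics']);p=E[:3,:3]@P+E[:3,3];p=K@p;return p[:2]/p[2]
def T(c,P):
    x,y,a=c[:3];c_,s_=np.cos(a),np.sin(a);P=np.asarray(P,float)
    return np.array([x+c_*P[0]-s_*P[1],y+s_*P[0]+c_*P[1],P[2]])
def lidpt(x,r,h,th): # r from hinge, h above underside
    return [x,.1-r*np.cos(th)+h*np.sin(th),.11+r*np.sin(th)+h*np.cos(th)]
def s(u,v):return (230+u/3,110+v/3)
def t(u,v):return (110+u/2.5,95+v/2.5)
E
cat > fit.py <<'E'
from h import *
obs=[('scene',lambda v:[-.16,-.1,.11],s(234,165)),('scene',lambda v:[.16,-.1,.11],s(270,508)),('scene',lambda v:[.16,-.1,0],s(266,594)),('scene',lambda v:[.16,.1,0],s(545,578)),
('top',lambda v:[-.16,-.1,.11],t(405,517)),('top',lambda v:[.16,-.1,.11],t(303,84)),
('scene',lambda v:lidpt(-.16,.2,.009,v[3]),s(313,30)),('scene',lambda v:lidpt(.16,.2,.009,v[3]),s(375,390)),
('top',lambda v:lidpt(.16,.2,.009,v[3]),t(182,15)),('top',lambda v:lidpt(-.16,.2,.009,v[3]),t(297,558)),
('top',lambda v:lidpt(-.16,0,.009,v[3]),t(103,592)),('top',lambda v:lidpt(.16,0,.009,v[3]),t(27,148)),('scene',lambda v:lidpt(.16,0,.009,v[3]),s(580,492)),
('top',lambda v:[.13,-.112,.136],t(323,102)),('scene',lambda v:[.13,-.112,.136],s(252,455)),('top',lambda v:[-.082,-.112,.136],t(393,402)),('scene',lambda v:[-.082,-.112,.136],s(226,212)),
('scene',lambda v:[v[4],-.06,.112],s(305,315)),('top',lambda v:[v[4],-.06,.112],t(300,310)),('top',lambda v:[v[4],-.096,.114],t(350,298)),
('scene',lambda v:[v[5],-.088,.105],s(260,269)),('top',lambda v:[v[5],-.088,.105],t(355,374)),('top',lambda v:[v[5],0.0-.02,.105],t(268,392))]
obs[-1]=('top',lambda v:[v[5],-.02,.105],None)
obs=obs[:-1]
f=lambda v:np.concatenate([proj(n,T(v,g(v)))-o for n,g,o in obs])
r=least_squares(f,[.6,.1,.2,.9,.0,-.05],loss='soft_l1')
print(np.round(r.x,4));
for (n,_,o),e in zip(obs,f(r.x).reshape(-1,2)):print(n,np.round(e,1))
np.save("c.npy",r.x)
v=r.x
for nm,P in dict(edge=lidpt(0,.2,0,v[3]),pivot=[.13,-.112,.136],tip=[-.082,-.112,.136],mark=[v[4],-.096,.11],div=[v[5],0,.105]).items():print(nm,np.round(T(v,P),3))
E
python3 fit.py
```

```text
[ 0.532   0.1032  0.2273  0.6848 -0.0047 -0.0561]
scene [-1.9 -0.9]
scene [-0.1  1.3]
scene [-1.5  0.3]
scene [-1.3  0.8]
top [-0.3  0.7]
top [-0.5 -1.2]
scene [-2.8 -0.2]
scene [-2.7 -0.7]
top [-0.5  0.1]
top [-0.2  0.7]
top [-0.4  1.2]
top [-1.6 -1.1]
scene [ 0.7 -0.4]
top [-0.6  0. ]
scene [-1.  -0.8]
top [-0.4 -1.3]
scene [-1.3  0.7]
scene [-1.  -0.8]
top [-1.5  0.1]
top [-1.5 -0.2]
scene [-1.4 -0.9]
top [-0.8 -0.3]
edge [0.544 0.05  0.237]
pivot [0.684 0.023 0.136]
tip [ 0.477 -0.024  0.136]
mark [0.549 0.009 0.11 ]
div [0.477 0.091 0.105]
```

Request:
{"name": "step_arm", "arguments": {
  "rows": [
    {"delta_pos":[0,0,-12],"rotation":[0,0,0.138],"fingers":255},
    {"delta_pos":[0,0,-12],"rotation":[0,0,0.138],"fingers":255},
    {"delta_pos":[0,0,-12],"rotation":[0,0,0.138],"fingers":255},
    {"delta_pos":[0,0,-12],"rotation":[0,0,0.138],"fingers":255},
    {"delta_pos":[0,0,-12],"rotation":[0,0,0.138],"fingers":255},
    {"delta_pos":[0,0,-12],"rotation":[0,0,0.138],"fingers":255},
    {"delta_pos":[0,0,-12],"rotation":[0,0,0.138],"fingers":255},
    {"delta_pos":[0,0,-12],"rotation":[0,0,0.138],"fingers":255}
  ],
  "squeeze": 20
}}

```text
t: 0.95
tcp_pos: [0.1472, 0.6074, 0.5009]
eef_rot: [0.0, 0.624, 0.782, -0.0]
contact_force: [-0.0, 0.4, -0.2]
opening: 0.0311
```

```bash
cat > w.py <<'E'
import sys
from h import *
from scipy.spatial.transform import Rotation as R
v=np.load("c.npy")
s_=sensors.state();q=s_['eef_rot'];M=R.from_quat([q[1],q[2],q[3],q[0]]).as_matrix()
p=np.array(s_['tcp_pos']);tip=p+.182*M[:,2]
c,sn=np.cos(v[2]),np.sin(v[2]);Rc=np.array([[c,-sn,0],[sn,c,0],[0,0,1]])
tc=Rc.T@(tip-np.array([v[0],v[1],0]))
print("t",round(float(s_['t']),2),"tip chest mm",np.round(tc*1000,1),"opening",s_['opening'])
print("rotvec tool err",np.round(R.from_matrix(M.T@Rc@np.array([[0,1,0],[1,0,0],[0,0,-1.]])).as_rotvec(),3))
print("force chest",np.round(Rc.T@s_['contact_force'],2),"q",np.round(s_['q'],2))
if len(sys.argv)>3:
    d=Rc@(np.array(list(map(float,sys.argv[1:4])))/1000-tc)
    print("tool delta mm",np.round(M.T@d*1000,1))
E
python3 w.py 0 -95 290
```

```text
t 0.95 tip chest mm [-261.3  577.8  318.9] opening 0.031076551268168176
rotvec tool err [-0.     0.001 -0.004]
force chest [ 0.05  0.36 -0.16] q [-1.47  0.3   0.08  1.3  -0.02  1.54 -1.17]
tool delta mm [-671.8  264.    29.2]
```

Request:
{"name": "step_arm", "arguments": {
  "rows": [
    {"delta_pos":[-42,16,0]},
    {"delta_pos":[-42,16,0]},
    {"delta_pos":[-42,16,0]},
    {"delta_pos":[-42,16,0]},
    {"delta_pos":[-42,16,0]},
    {"delta_pos":[-42,16,0]},
    {"delta_pos":[-42,16,0]},
    {"delta_pos":[-42,16,0]},
    {"delta_pos":[-42,16,0]},
    {"delta_pos":[-42,16,0]}
  ]
}}

```text
schema error: expected keys rotation, delta_pos, fingers
```

```bash
python3 w.py 0 -95 290
```

```text
t 0.95 tip chest mm [-261.3  577.8  318.9] opening 0.031076551268168176
rotvec tool err [-0.     0.001 -0.004]
force chest [ 0.05  0.36 -0.16] q [-1.47  0.3   0.08  1.3  -0.02  1.54 -1.17]
tool delta mm [-671.8  264.    29.2]
```

Request:
{"name": "step_arm", "arguments": {
  "rows": [
    {"delta_pos":[-42,16,0],"rotation":[0,0,0],"fingers":255},
    {"delta_pos":[-42,16,0],"rotation":[0,0,0],"fingers":255},
    {"delta_pos":[-42,16,0],"rotation":[0,0,0],"fingers":255},
    {"delta_pos":[-42,16,0],"rotation":[0,0,0],"fingers":255},
    {"delta_pos":[-42,16,0],"rotation":[0,0,0],"fingers":255},
    {"delta_pos":[-42,16,0],"rotation":[0,0,0],"fingers":255},
    {"delta_pos":[-42,16,0],"rotation":[0,0,0],"fingers":255},
    {"delta_pos":[-42,16,0],"rotation":[0,0,0],"fingers":255},
    {"delta_pos":[-42,16,0],"rotation":[0,0,0],"fingers":255},
    {"delta_pos":[-42,16,0],"rotation":[0,0,0],"fingers":255}
  ]
}}

```text
t: 1.95
tcp_pos: [0.399, 0.2328, 0.5007]
eef_rot: [-0.0, 0.622, 0.783, 0.0]
contact_force: [1.5, 0.7, 0.1]
opening: 0.0006
```

```bash
python3 w.py 0 -95 290
```

```text
t 1.95 tip chest mm [-100.3  156.3  318.7] opening 0.0005782084418038848
rotvec tool err [ 0.    -0.     0.002]
force chest [1.64 0.37 0.14] q [-1.07 -0.1   0.41  1.73  0.04  1.5  -0.43]
tool delta mm [-251.5   99.9   28.6]
```

Request:
{"name": "step_arm", "arguments": {
  "rows": [
    {"delta_pos":[-42,16.5,0],"rotation":[0,0,0],"fingers":255},
    {"delta_pos":[-42,16.5,0],"rotation":[0,0,0],"fingers":255},
    {"delta_pos":[-42,16.5,0],"rotation":[0,0,0],"fingers":255},
    {"delta_pos":[-42,16.5,0],"rotation":[0,0,0],"fingers":255},
    {"delta_pos":[-42,16.5,0],"rotation":[0,0,0],"fingers":255},
    {"delta_pos":[-42,16.5,0],"rotation":[0,0,0],"fingers":255},
    {"delta_pos":[0,0,40],"rotation":[0,0,0],"fingers":255},
    {"delta_pos":[0,0,40],"rotation":[0,0,0],"fingers":255},
    {"delta_pos":[0,0,28],"rotation":[0,0,0],"fingers":255},
    {"delta_pos":[0,0,0],"rotation":[0,0,0],"fingers":255}
  ]
}}

```text
t: 2.95
tcp_pos: [0.5509, 0.012, 0.3892]
eef_rot: [-0.002, 0.622, 0.783, -0.003]
contact_force: [-0.3, -0.4, 0.4]
opening: 0.0001
```

```bash
python3 w.py 0 -60 205
```

```text
t 2.95 tip chest mm [ -3.3 -93.1 207.2] opening 0.00010754478943280374
rotvec tool err [-0.006 -0.     0.002]
force chest [-0.41 -0.28  0.36] q [-0.75  0.21  0.74  1.71 -0.14  1.28  0.25]
tool delta mm [33.1  3.4  2.2]
```

Request:
{"name": "step_arm", "arguments": {
  "rows": [
    {"delta_pos":[20,0,0],"rotation":[0,0,0],"fingers":255},
    {"delta_pos":[10,0,-4],"rotation":[0,0,0],"fingers":255},
    {"delta_pos":[10,0,-7],"rotation":[0,0,0],"fingers":255},
    {"delta_pos":[10,0,-7],"rotation":[0,0,0],"fingers":255},
    {"delta_pos":[10,0,-7],"rotation":[0,0,0],"fingers":255},
    {"delta_pos":[12,0,-7],"rotation":[0,0,0],"fingers":255},
    {"delta_pos":[12,0,-7],"rotation":[0,0,0],"fingers":255},
    {"delta_pos":[12,0,-6],"rotation":[0,0,0],"fingers":255},
    {"delta_pos":[12,0,-6],"rotation":[0,0,0],"fingers":255},
    {"delta_pos":[12,0,-5],"rotation":[0,0,0],"fingers":255}
  ]
}}

```text
t: 3.95
tcp_pos: [0.5254, 0.1277, 0.4517]
eef_rot: [0.002, 0.622, 0.783, 0.002]
contact_force: [3.4, -3.8, 2.2]
opening: 0.0002
```

```bash
python3 w.py 0 66 275
python3 - <<'E'
from bench import imaging;import cv2
im=imaging.grab_frame("scene");cv2.imwrite("pics/s1.png",im[:,:,::-1])
E
```

```text
t 3.95 tip chest mm [-1.000e-01  2.520e+01  2.697e+02] opening 0.000216933599870467
rotvec tool err [ 0.004  0.001 -0.   ]
force chest [ 2.44 -4.43  2.23] q [-0.93  0.12  0.67  1.65 -0.08  1.39 -0.02]
tool delta mm [40.8  0.1 -5.4]
```

View pics/s1.png

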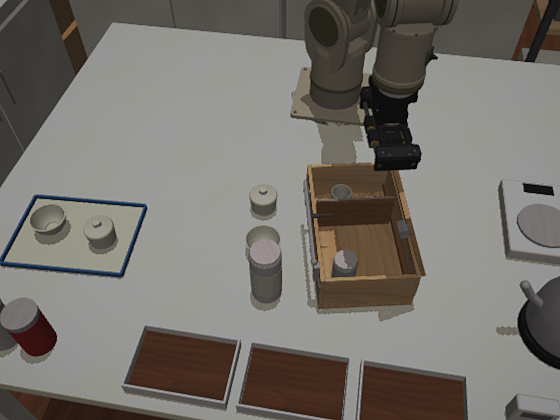

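The scene shows the lid raised far, with the slot bracket now visible at about (402,228), and nothing else disturbed. I'll continue the push to the stop.

Request:
{"name": "step_arm", "arguments": {
  "rows": [
    {"delta_pos":[12,0,-3],"rotation":[0,0,0],"fingers":255},
    {"delta_pos":[12,0,-2],"rotation":[0,0,0],"fingers":255},
    {"delta_pos":[10,0,0],"rotation":[0,0,0],"fingers":255},
    {"delta_pos":[6,0,0],"rotation":[0,0,0],"fingers":255},
    {"delta_pos":[4,0,0],"rotation":[0,0,0],"fingers":255}
  ]
}}

```text
t: 4.5
tcp_pos: [0.5156, 0.1687, 0.4544]
eef_rot: [0.002, 0.623, 0.782, -0.001]
contact_force: [4.2, -24.6, 8.8]
opening: 0.0005
```

```bash
python3 w.py 0 66 275
```

```text
t 4.5 tip chest mm [ -1.1  66.6 272.4] opening 0.0004686322955706511
rotvec tool err [ 0.001  0.005 -0.002]
force chest [ -1.41 -24.94   8.82] q [-0.98  0.13  0.64  1.63 -0.07  1.41 -0.11]
tool delta mm [-0.6  1.1 -2.6]
```

Request:
{"name": "step_arm", "arguments": {
  "rows": [
    {"delta_pos":[0,0,0],"rotation":[0,0,0],"fingers":255},
    {"delta_pos":[0,0,0],"rotation":[0,0,0],"fingers":255},
    {"delta_pos":[0,0,0],"rotation":[0,0,0],"fingers":255},
    {"delta_pos":[-20,0,0],"rotation":[0,0,0],"fingers":255},
    {"delta_pos":[-30,0,0],"rotation":[0,0,0],"fingers":255},
    {"delta_pos":[-30,0,0],"rotation":[0,0,0],"fingers":255}
  ]
}}

```text
t: 5.1
tcp_pos: [0.5327, 0.0937, 0.4534]
eef_rot: [-0.001, 0.621, 0.784, -0.0]
contact_force: [0.3, -0.5, 0.5]
opening: 0.0003
```

```bash
python3 w.py 20 -140 270
python3 - <<'E'
from h import *
v=np.load("c.npy")
def back(n,uv,z):
    f=lambda p:proj(n,np.array([p[0],p[1],z]))-uv
    w=least_squares(f,[.5,.1]).x
    c,sn=np.cos(v[2]),np.sin(v[2]);d=w-v[:2];return np.round([1000*(c*d[0]+sn*d[1]),1000*(-sn*d[0]+c*d[1])])
print("canister",back('top',t(462,93),.15),"bowl",back('top',t(500,270),.04),"cup",back('top',t(538,432),.07))
for n in("scene","top"):
    im=imaging.grab_frame(n)[:,:,::-1]
    a=im[110:310,230:430] if n=="scene" else im[95:335,110:350]
    cv2.imwrite(f"pics/{n}2.png",cv2.resize(cv2.convertScaleAbs(a,alpha=1.4),(600,600),interpolation=cv2.INTER_CUBIC))
E
```

```text
t 5.1 tip chest mm [ -1.6  -9.2 271.4] opening 0.0002798665232257036
rotvec tool err [-0.001 -0.001  0.004]
force chest [ 0.23 -0.53  0.52] q [-0.89  0.13  0.7   1.64 -0.08  1.4   0.05]
tool delta mm [-130.8   21.1    1.2]
canister [ 107. -207.] bowl [   1. -211.] cup [-126. -205.]
```

View pics/scene2.png

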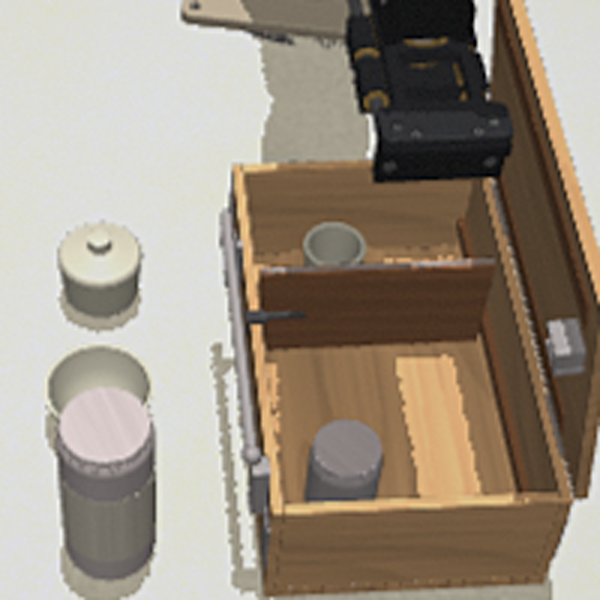

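View pics/top2.png

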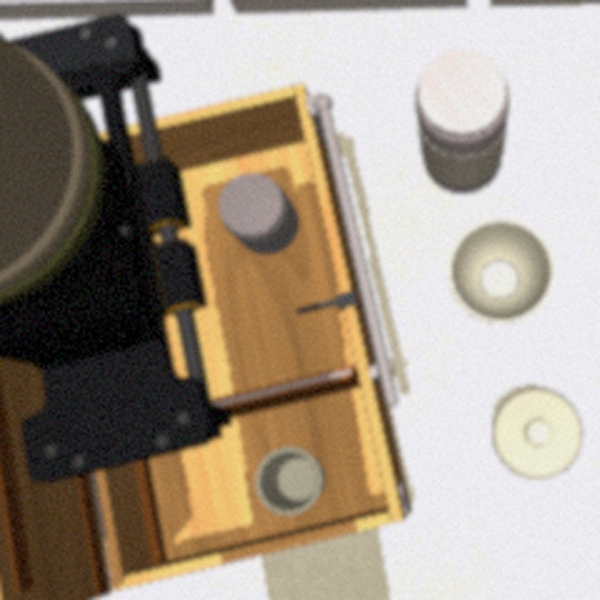

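Request:
{"name": "step_arm", "arguments": {
  "rows": [
    {"delta_pos":[-44,7,0],"rotation":[0,0,0],"fingers":255},
    {"delta_pos":[-44,7,0],"rotation":[0,0,0],"fingers":255},
    {"delta_pos":[-44,7,0],"rotation":[0,0,0],"fingers":255},
    {"delta_pos":[0,0,50],"rotation":[0,0,0],"fingers":255},
    {"delta_pos":[0,0,50],"rotation":[0,0,0],"fingers":255},
    {"delta_pos":[0,0,40],"rotation":[0,0,0],"fingers":255},
    {"delta_pos":[0,0,12],"rotation":[0,0,0],"fingers":255},
    {"delta_pos":[0,0,0],"rotation":[0,0,0],"fingers":255}
  ]
}}

```text
t: 6.0
tcp_pos: [0.5831, -0.0292, 0.3006]
eef_rot: [-0.001, 0.621, 0.784, -0.001]
contact_force: [0.1, -0.3, 0.6]
opening: 0.0003
```

```bash
python3 w.py 20 -130 119
python3 - <<'E'
import numpy as np
prev=None
for ph in np.arange(0,1.62,.1):
    r=108; d=np.array([-np.cos(ph),.878*np.sin(ph),.479*np.sin(ph)])
    n=-np.array([.878*np.sin(ph),np.cos(ph)]);n/=np.linalg.norm(n)
    o=4+10*abs(n[1])+15*abs(n[0])
    p=np.array([130,-112,136])+r*d;p[:2]+=n*o;p[2]-=18
    print(round(ph,2),np.round(p,0),None if prev is None else np.round(p-prev,1));prev=p
E
```

```text
t 6.0 tip chest mm [  19.4 -140.4  118.6] opening 0.00026814812201778483
rotvec tool err [-0.003 -0.001  0.002]
force chest [ 0.04 -0.33  0.55] q [-0.62  0.39  0.74  1.73 -0.29  1.13  0.43]
tool delta mm [10.4  0.6 -0.4]
0.0 [  22. -126.  118.] None
0.1 [  21. -118.  123.] [-0.8  8.2  5.2]
0.2 [  21. -109.  128.] [0.1 8.4 5.1]
0.3 [  22. -101.  133.] [0.9 8.4 5. ]
0.4 [ 24. -93. 138.] [1.8 8.4 4.9]
0.5 [ 27. -84. 143.] [2.7 8.4 4.7]
0.6 [ 30. -76. 147.] [3.6 8.3 4.4]
0.7 [ 35. -68. 151.] [4.5 8.1 4.1]
0.8 [ 40. -60. 155.] [5.4 7.9 3.8]
0.9 [ 47. -52. 159.] [6.3 7.5 3.4]
1.0 [ 54. -45. 162.] [7.2 7.2 3. ]
1.1 [ 62. -39. 164.] [8.1 6.7 2.6]
1.2 [ 71. -32. 166.] [9.  6.1 2.1]
1.3 [ 81. -27. 168.] [9.8 5.4 1.6]
1.4 [ 91. -23. 169.] [10.6  4.5  1.1]
1.5 [103. -19. 170.] [11.3  3.5  0.6]
1.6 [114. -17. 170.] [11.2  2.4  0.1]
```

Request:
{"name": "step_arm", "arguments": {
  "rows": [
    {"delta_pos":[14,2,0],"rotation":[0,0,0],"fingers":255},
    {"delta_pos":[8,0,-5],"rotation":[0,0,0],"fingers":255},
    {"delta_pos":[8.5,0,-5],"rotation":[0,0,0],"fingers":255},
    {"delta_pos":[8.5,1,-5],"rotation":[0,0,0],"fingers":255},
    {"delta_pos":[8.5,2,-5],"rotation":[0,0,0],"fingers":255},
    {"delta_pos":[8.5,2.5,-5],"rotation":[0,0,0],"fingers":255},
    {"delta_pos":[8.5,3.5,-4.5],"rotation":[0,0,0],"fingers":255}
  ]
}}

```text
t: 6.7
tcp_pos: [0.5795, 0.0357, 0.3319]
eef_rot: [0.0, 0.622, 0.783, 0.0]
contact_force: [1.6, -3.2, -0.4]
opening: 0.0003
```

```bash
cat > look.py <<'E'
import sys
from h import *
k=sys.argv[1]
for n in sys.argv[2:]:
    im=imaging.grab_frame(n)[:,:,::-1]
    cv2.imwrite(f"pics/{n}{k}_full.png",im)
    if n!="wrist":
        a=im[110:310,230:430] if n=="scene" else im[95:335,110:350]
        im=cv2.resize(cv2.convertScaleAbs(a,alpha=1.4),(600,600),interpolation=cv2.INTER_CUBIC)
    cv2.imwrite(f"pics/{n}{k}.png",im)
E
python3 w.py 30 -76 147; python3 look.py 3 scene
```

```text
t 6.7 tip chest mm [ 31.2 -76.5 149.9] opening 0.00033222032451806687
rotvec tool err [0.    0.    0.001]
force chest [ 0.81 -3.46 -0.43] q [-0.74  0.34  0.73  1.71 -0.24  1.18  0.29]
tool delta mm [ 0.5 -1.2  2.9]
```

View pics/scene3.png

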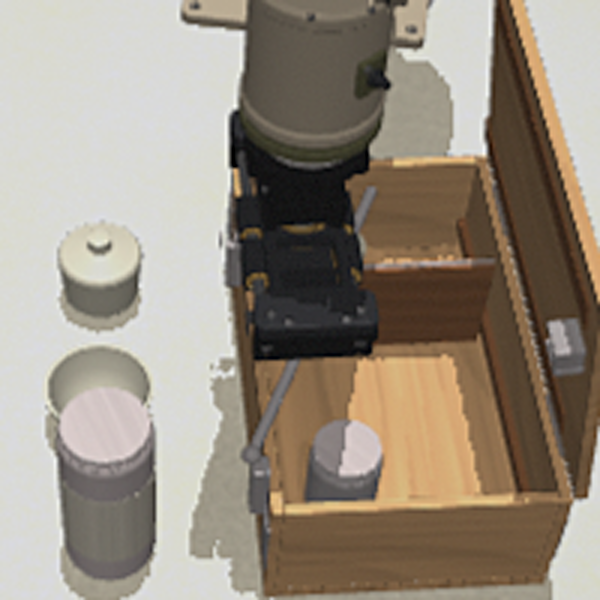

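The rod is swinging with the finger: it runs from the pivot at crop (250,455) out past the gripper to its tip at about (370,190). I'll continue along the arc.

Request:
{"name": "step_arm", "arguments": {
  "rows": [
    {"delta_pos":[8,4.5,-4],"rotation":[0,0,0],"fingers":255},
    {"delta_pos":[8,5.5,-4],"rotation":[0,0,0],"fingers":255},
    {"delta_pos":[7.5,6.5,-3],"rotation":[0,0,0],"fingers":255},
    {"delta_pos":[7,7,-2],"rotation":[0,0,0],"fingers":255},
    {"delta_pos":[6.5,8,-2],"rotation":[0,0,0],"fingers":255},
    {"delta_pos":[6,9,-2],"rotation":[0,0,0],"fingers":255},
    {"delta_pos":[5.5,10,-1],"rotation":[0,0,0],"fingers":255},
    {"delta_pos":[4.5,10.5,-1],"rotation":[0,0,0],"fingers":255}
  ]
}}

```text
t: 7.55
tcp_pos: [0.6275, 0.1014, 0.3502]
eef_rot: [-0.0, 0.622, 0.783, -0.0]
contact_force: [-0.9, -3.1, 1.9]
opening: 0.0
```

```bash
python3 w.py 91 -23 169; python3 look.py 4 scene
```

```text
t 7.55 tip chest mm [ 92.6 -23.2 168.2] opening 2.264008001402637e-05
rotvec tool err [-0.    -0.     0.002]
force chest [-1.59 -2.77  1.86] q [-0.75  0.45  0.7   1.54 -0.3   1.26  0.22]
tool delta mm [ 0.2 -1.6 -0.8]
```

View pics/scene4.png

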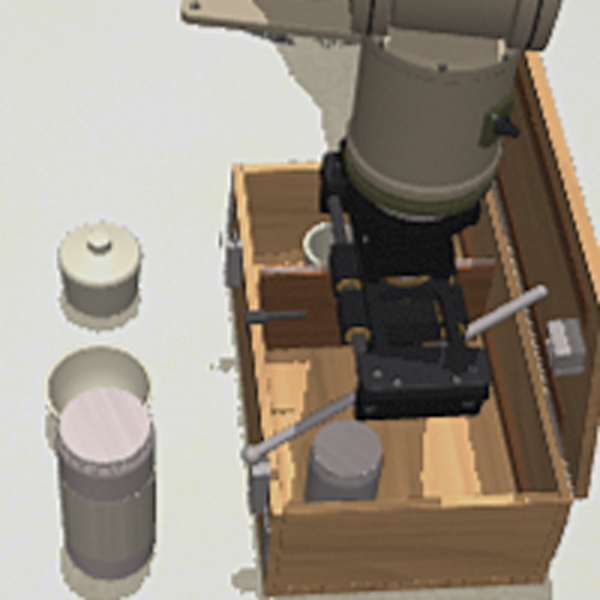

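Request:
{"name": "step_arm", "arguments": {
  "rows": [
    {"delta_pos":[2,8,0],"rotation":[0,0,0],"fingers":255},
    {"delta_pos":[1,6,0],"rotation":[0,0,0],"fingers":255},
    {"delta_pos":[0,4,0],"rotation":[0,0,0],"fingers":255},
    {"delta_pos":[0,0,0],"rotation":[0,0,0],"fingers":255}
  ]
}}

```text
t: 8.0
tcp_pos: [0.644, 0.1079, 0.35]
eef_rot: [-0.0, 0.622, 0.783, 0.0]
contact_force: [0.0, 0.0, -0.2]
opening: 0.0006
```

```bash
python3 w.py; python3 look.py 5 scene
```

```text
t 8.0 tip chest mm [110.2 -20.6 168. ] opening 0.0005850667259692179
rotvec tool err [ 0.    -0.     0.002]
force chest [ 0.05  0.02 -0.2 ] q [-0.73  0.49  0.69  1.48 -0.32  1.28  0.22]
```

View pics/scene5.png

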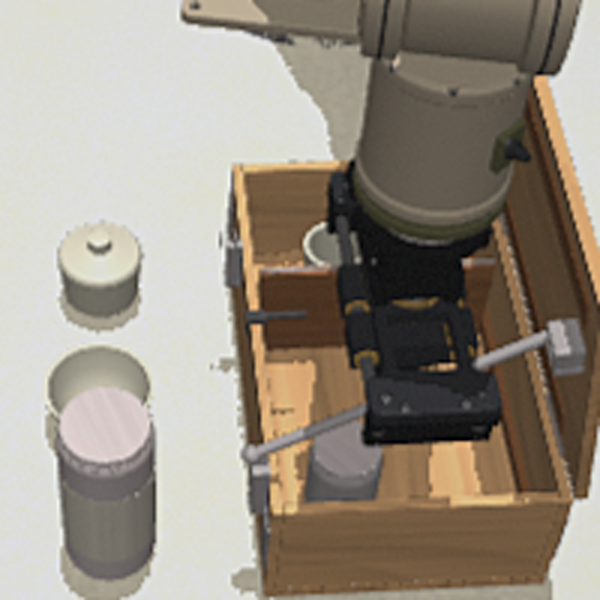

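Request:
{"name": "step_arm", "arguments": {
  "rows": [
    {"delta_pos":[0,3,0],"rotation":[0,0,0],"fingers":255},
    {"delta_pos":[0,3,0],"rotation":[0,0,0],"fingers":255},
    {"delta_pos":[0,2,0],"rotation":[0,0,0],"fingers":255}
  ]
}}

```text
t: 8.35
tcp_pos: [0.6515, 0.1095, 0.3501]
eef_rot: [-0.0, 0.622, 0.783, -0.0]
contact_force: [-8.2, -0.1, 1.2]
opening: 0.0007
```

```bash
python3 w.py; python3 look.py 6 scene
```

```text
t 8.35 tip chest mm [117.7 -20.7 168.1] opening 0.0007311741422104135
rotvec tool err [-0.001 -0.     0.002]
force chest [-7.97  1.73  1.18] q [-0.72  0.51  0.69  1.46 -0.33  1.29  0.22]
```

View pics/scene6.png

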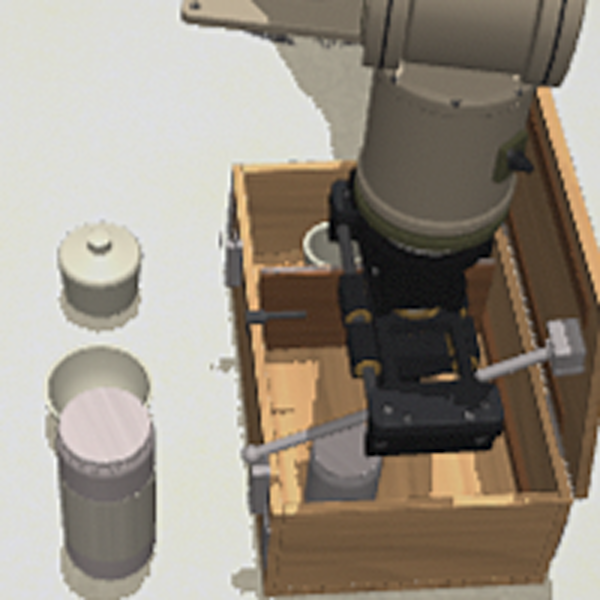

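Request:
{"name": "step_arm", "arguments": {
  "rows": [
    {"delta_pos":[0,2,0],"rotation":[0,0,0],"fingers":255},
    {"delta_pos":[0,0,0],"rotation":[0,0,0],"fingers":255},
    {"delta_pos":[0,0,0],"rotation":[0,0,0],"fingers":255}
  ]
}}

```text
t: 8.7
tcp_pos: [0.6524, 0.1097, 0.3499]
eef_rot: [-0.002, 0.622, 0.783, -0.001]
contact_force: [-13.5, -1.6, 5.4]
opening: 0.0003
```

```bash
python3 w.py -110 -25 230; python3 look.py 6 top
```

```text
t 8.7 tip chest mm [118.  -20.6 167.9] opening 0.0003236232503822836
rotvec tool err [-0.004 -0.001  0.002]
force chest [-13.51   1.44   5.42] q [-0.72  0.51  0.69  1.46 -0.33  1.29  0.22]
tool delta mm [  -3.9 -228.2  -61.1]
```

View pics/top6.png

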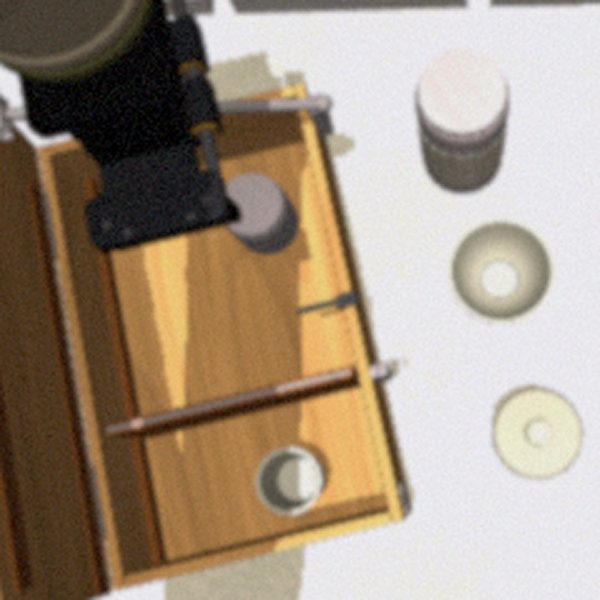

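Request:
{"name": "step_arm", "arguments": {
  "rows": [
    {"delta_pos":[0,-15,0],"rotation":[0,0,0],"fingers":255},
    {"delta_pos":[0,-35,-10],"rotation":[0,0,0],"fingers":255},
    {"delta_pos":[0,-45,0],"rotation":[0,0,0],"fingers":255},
    {"delta_pos":[-1,-45,0],"rotation":[0,0,0],"fingers":255},
    {"delta_pos":[-1,-45,0],"rotation":[0,0,0],"fingers":255},
    {"delta_pos":[-2,-43,0],"rotation":[0,0,0],"fingers":255},
    {"delta_pos":[0,0,0],"rotation":[0,0,0],"fingers":255}
  ]
}}

```text
t: 9.45
tcp_pos: [0.4287, 0.052, 0.3606]
eef_rot: [-0.002, 0.622, 0.783, 0.003]
contact_force: [0.6, 0.3, -0.5]
opening: 0.0005
```

```bash
python3 w.py -95 -25 88; python3 look.py 7 scene top wrist
```

```text
t 9.45 tip chest mm [-111.9  -25.4  178.6] opening 0.0004900029466220434
rotvec tool err [ 0.002 -0.006  0.001]
force chest [ 0.63  0.16 -0.47] q [-0.99 -0.14  0.72  2.03  0.09  1.21 -0.07]
tool delta mm [-0.2 16.7 90.7]
```

View pics/scene7.png

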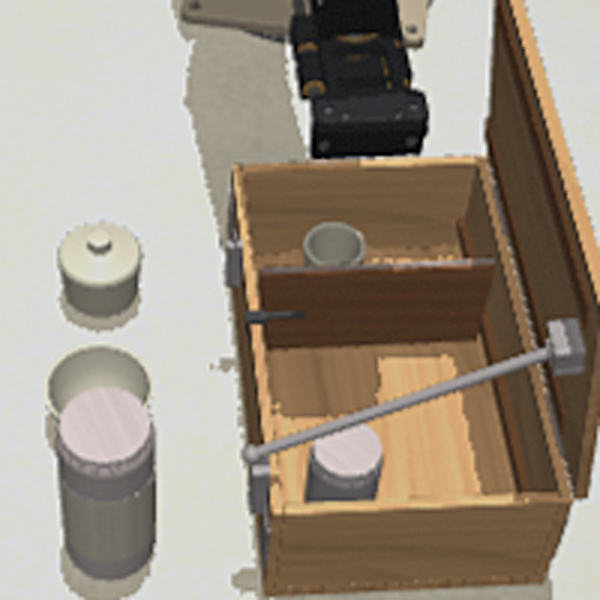

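View pics/top7.png

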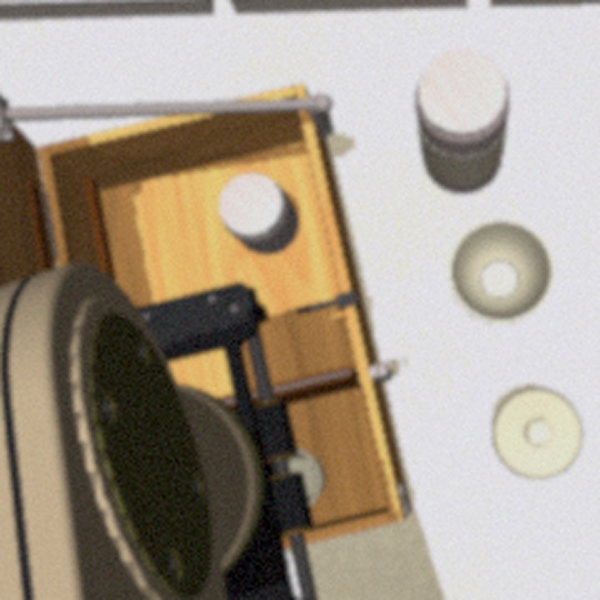

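View pics/wrist7.png

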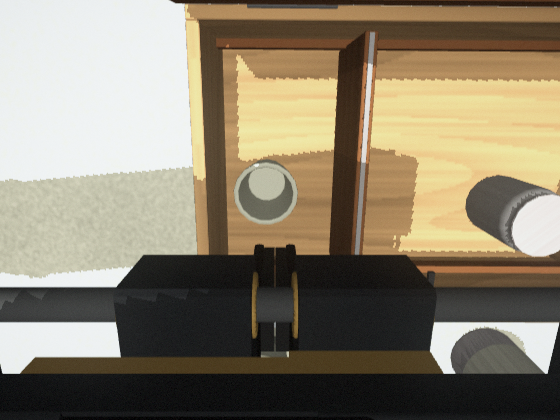

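Scene crop shows the rod from (252,455) to its end inside the bracket at (560,345), with the lid upright. The divider's top line is at row 267 and the pointer at row 315. Next I lower the closed fingers behind the divider.

Request:
{"name": "step_arm", "arguments": {
  "rows": [
    {"delta_pos":[-5,20,0],"rotation":[0,0,0],"fingers":255},
    {"delta_pos":[0,0,40],"rotation":[0,0,0],"fingers":255},
    {"delta_pos":[0,0,35],"rotation":[0,0,0],"fingers":255},
    {"delta_pos":[0,0,15],"rotation":[0,0,0],"fingers":255},
    {"delta_pos":[0,5,0],"rotation":[0,0,0],"fingers":255},
    {"delta_pos":[0,3,0],"rotation":[0,0,0],"fingers":255}
  ]
}}

```text
t: 10.2
tcp_pos: [0.4621, 0.0559, 0.2705]
eef_rot: [0.001, 0.622, 0.783, -0.001]
contact_force: [1.3, -0.1, 0.4]
opening: 0.0005
```

```bash
python3 w.py -95 -25 88; python3 look.py 8 scene wrist
```

```text
t 10.2 tip chest mm [-78.7 -30.6  88.5] opening 0.0004903626340036797
rotvec tool err [0.    0.002 0.001]
force chest [ 1.21 -0.37  0.44] q [-0.96  0.12  0.79  2.06 -0.1   1.    0.11]
tool delta mm [  5.7 -16.3   0.5]
```

View pics/scene8.png

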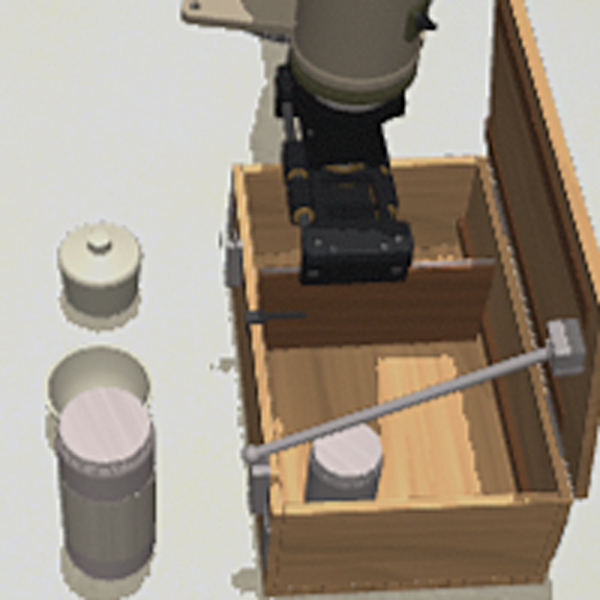

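View pics/wrist8.png

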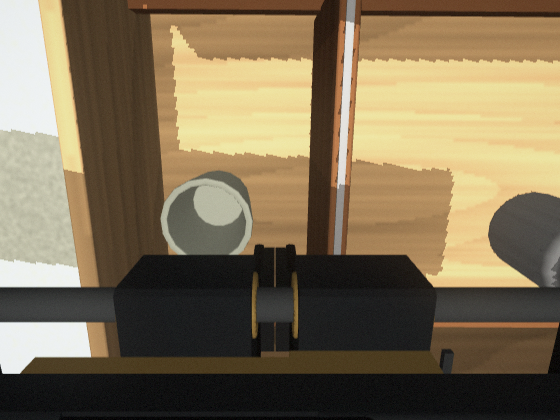

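Request:
{"name": "step_arm", "arguments": {
  "rows": [
    {"delta_pos":[0,2.5,0],"rotation":[0,0,0],"fingers":255},
    {"delta_pos":[0,2.5,0],"rotation":[0,0,0],"fingers":255},
    {"delta_pos":[0,2.5,0],"rotation":[0,0,0],"fingers":255},
    {"delta_pos":[0,2.5,0],"rotation":[0,0,0],"fingers":255},
    {"delta_pos":[0,2.5,0],"rotation":[0,0,0],"fingers":255},
    {"delta_pos":[0,2.5,0],"rotation":[0,0,0],"fingers":255},
    {"delta_pos":[0,2.5,0],"rotation":[0,0,0],"fingers":255},
    {"delta_pos":[0,2.5,0],"rotation":[0,0,0],"fingers":255},
    {"delta_pos":[0,2.5,0],"rotation":[0,0,0],"fingers":255},
    {"delta_pos":[0,2.5,0],"rotation":[0,0,0],"fingers":255}
  ]
}}

```text
t: 11.3
tcp_pos: [0.4843, 0.0611, 0.2698]
eef_rot: [-0.001, 0.622, 0.783, -0.001]
contact_force: [-7.2, -1.0, 5.0]
opening: 0.0009
```

```bash
python3 w.py; python3 look.py 9 scene
python3 - <<'E'
import cv2
a=cv2.imread("pics/scene9_full.png")[170:250,295:405]
cv2.imwrite("pics/s9z.png",cv2.resize(cv2.convertScaleAbs(a,alpha=1.6),(770,560),interpolation=cv2.INTER_CUBIC))
E
```

```text
t 11.3 tip chest mm [-56.5 -30.2  87.8] opening 0.0009162956325350492
rotvec tool err [-0.003 -0.     0.001]
force chest [-7.27  0.64  5.01] q [-0.93  0.19  0.78  2.01 -0.16  1.01  0.16]
```

View pics/s9z.png

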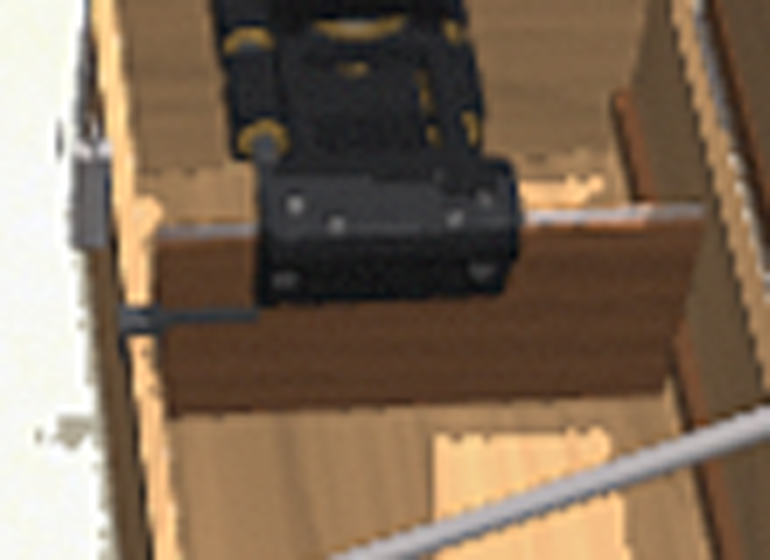

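```bash
cat >> h.py <<'E'
def back(n,uv,z,v=np.load("c.npy")):
    f=lambda p:proj(n,np.array([p[0],p[1],z]))-np.array(uv)
    w=least_squares(f,[.5,.1]).x
    c,sn=np.cos(v[2]),np.sin(v[2]);d=w-v[:2];return np.round([1000*(c*d[0]+sn*d[1]),1000*(-sn*d[0]+c*d[1])],1)
E
python3 - <<'E'
from h import *
z=lambda u,v:(295+u/7-.43,170+v/7-.43)
print(back('scene',z(200,230),.105),back('scene',z(630,215),.105))
for h in(.108,.11,.112):print(h,back('scene',z(210,317),h),back('scene',z(255,316),h))
a=cv2.imread("pics/top7_full.png")[200:270,190:290]
cv2.imwrite("pics/t7z.png",cv2.resize(cv2.convertScaleAbs(a,alpha=1.6),(800,560),interpolation=cv2.INTER_CUBIC))
E
```

```text
[-44.5 -71.7] [-42.8  65.5]
0.108 [ -6.7 -72.7] [ -6.3 -58.8]
0.11 [ -5.1 -73. ] [ -4.7 -59.1]
0.112 [ -3.5 -73.3] [ -3.1 -59.4]
```

View pics/t7z.png

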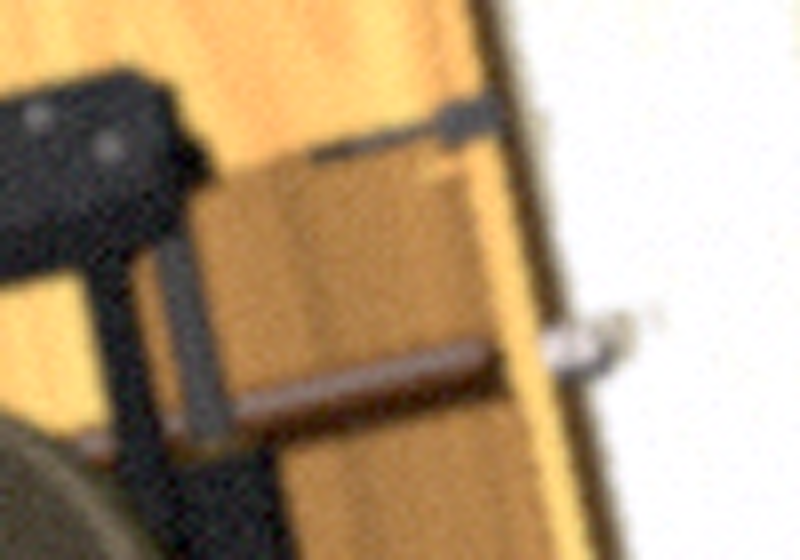

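Run:
```python
from h import *
z=lambda u,v:(190+u/8-.44,200+v/8-.44)
for h in(.108,.11,.112):print(h,back('top',z(380,138),h),back('top',z(330,152),h))
print(back('top',z(468,116),.114))
print(back('top',z(460,353),.105),back('top',z(250,403),.105))
```

```text
0.108 [ -3.6 -74.9] [ -3.9 -63.5]
0.11 [ -4.  -75.1] [ -4.3 -63.8]
0.112 [ -4.3 -75.4] [ -4.7 -64.1]
[ -4.7 -95.3]
[-53.4 -81.2] [-52.9 -34.3]
```

Request:
{"name": "step_arm", "arguments": {
  "rows": [
    {"delta_pos":[0,2.5,0],"rotation":[0,0,0],"fingers":255},
    {"delta_pos":[0,2.5,0],"rotation":[0,0,0],"fingers":255},
    {"delta_pos":[0,2.5,0],"rotation":[0,0,0],"fingers":255},
    {"delta_pos":[0,2.5,0],"rotation":[0,0,0],"fingers":255},
    {"delta_pos":[0,2.5,0],"rotation":[0,0,0],"fingers":255},
    {"delta_pos":[0,2.5,0],"rotation":[0,0,0],"fingers":255},
    {"delta_pos":[0,2.5,0],"rotation":[0,0,0],"fingers":255},
    {"delta_pos":[0,2.5,0],"rotation":[0,0,0],"fingers":255},
    {"delta_pos":[0,2.5,0],"rotation":[0,0,0],"fingers":255},
    {"delta_pos":[0,2.5,0],"rotation":[0,0,0],"fingers":255}
  ]
}}

```text
t: 12.35
tcp_pos: [0.5087, 0.0666, 0.2698]
eef_rot: [-0.001, 0.622, 0.783, -0.001]
contact_force: [-7.1, -1.7, 4.4]
opening: 0.0004
```

```bash
cat > z.py <<'E'
import sys
from h import *
k=sys.argv[1]
a=imaging.grab_frame("scene")[:,:,::-1]; cv2.imwrite(f"pics/sf{k}.png",a)
cv2.imwrite(f"pics/sz{k}.png",cv2.resize(cv2.convertScaleAbs(a[170:250,295:405],alpha=1.6),(770,560),interpolation=cv2.INTER_CUBIC))
a=imaging.grab_frame("top")[:,:,::-1]; cv2.imwrite(f"pics/tf{k}.png",a)
cv2.imwrite(f"pics/tz{k}.png",cv2.resize(cv2.convertScaleAbs(a[200:270,190:290],alpha=1.6),(800,560),interpolation=cv2.INTER_CUBIC))
E
python3 w.py; python3 z.py 10
```

```text
t 12.35 tip chest mm [-31.5 -30.3  87.8] opening 0.00041036864937863006
rotvec tool err [-0.003 -0.     0.001]
force chest [-7.27 -0.09  4.45] q [-0.9   0.26  0.77  1.94 -0.21  1.02  0.2 ]
```

View pics/sz10.png

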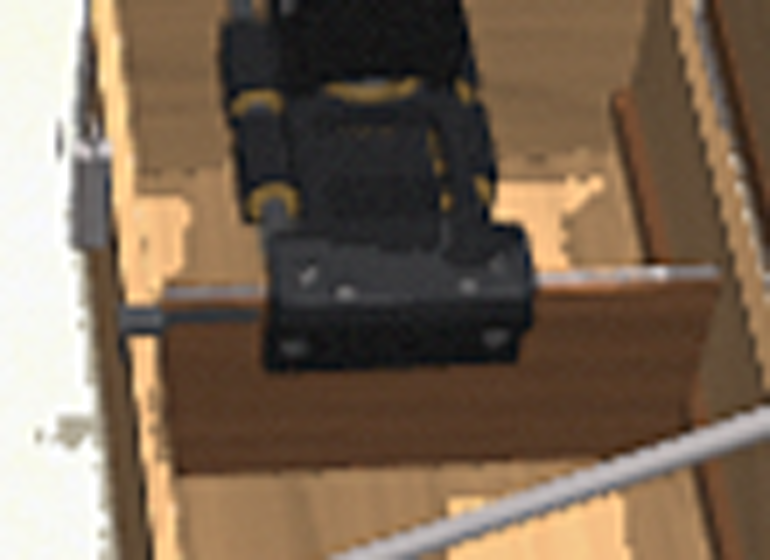

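View pics/tz10.png

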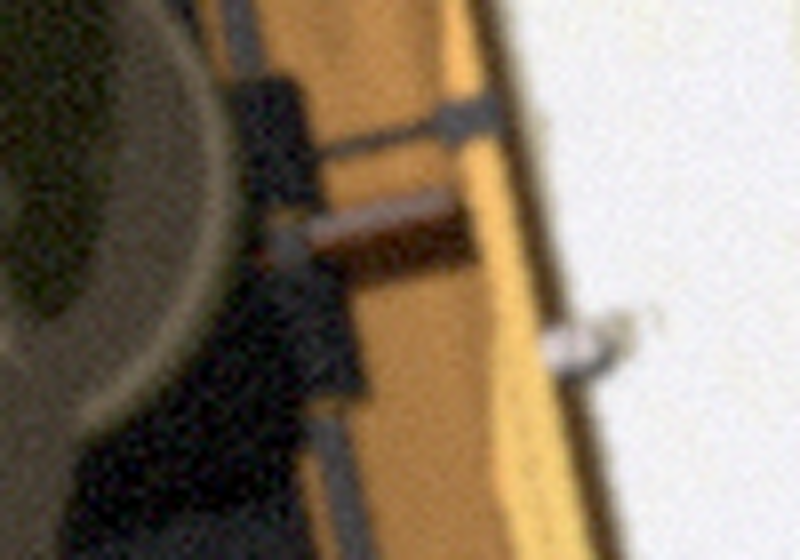

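Run:
```python
from h import *
zs=lambda u,v:(295+u/7-.43,170+v/7-.43)
z=lambda u,v:(190+u/8-.44,200+v/8-.44)
print("scene line",back('scene',zs(200,292),.105),back('scene',zs(640,275),.105))
print("top line",back('top',z(430,202),.105),back('top',z(340,226),.105))
print("top ptr",back('top',z(380,138),.11))
```

```text
scene line [-19.2 -74.3] [-18.1  64.2]
top line [-19.6 -82.1] [-19.9 -61.7]
top ptr [ -4.  -75.1]
```

Request:
{"name": "step_arm", "arguments": {
  "rows": [
    {"delta_pos":[0,2,0],"rotation":[0,0,0],"fingers":255},
    {"delta_pos":[0,2,0],"rotation":[0,0,0],"fingers":255},
    {"delta_pos":[0,2,0],"rotation":[0,0,0],"fingers":255},
    {"delta_pos":[0,2,0],"rotation":[0,0,0],"fingers":255},
    {"delta_pos":[0,1.5,0],"rotation":[0,0,0],"fingers":255}
  ]
}}

```text
t: 12.95
tcp_pos: [0.518, 0.0687, 0.2698]
eef_rot: [-0.001, 0.622, 0.783, -0.001]
contact_force: [-6.8, -1.6, 5.0]
opening: 0.0004
```

```bash
python3 w.py; python3 z.py 11
```

```text
t 12.95 tip chest mm [-22.  -30.4  87.8] opening 0.00042994243798114587
rotvec tool err [-0.003 -0.     0.001]
force chest [-7.01  0.01  5.01] q [-0.89  0.28  0.77  1.92 -0.23  1.03  0.21]
```

View pics/sz11.png

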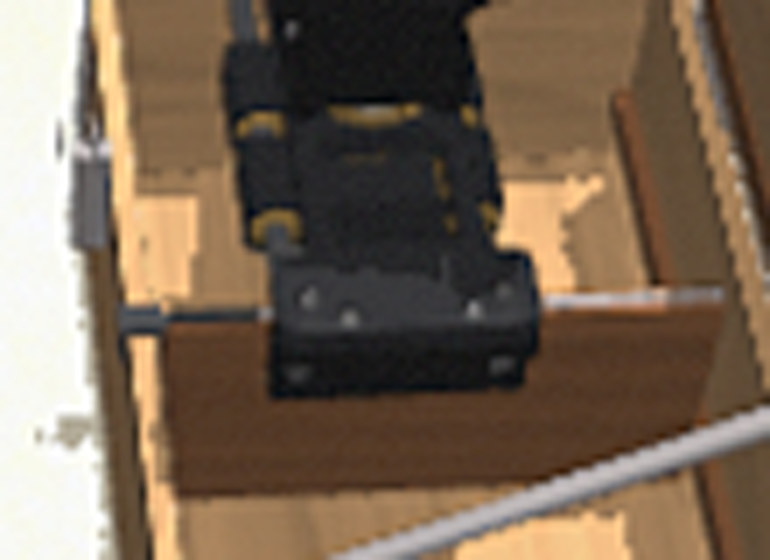

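View pics/tz11.png

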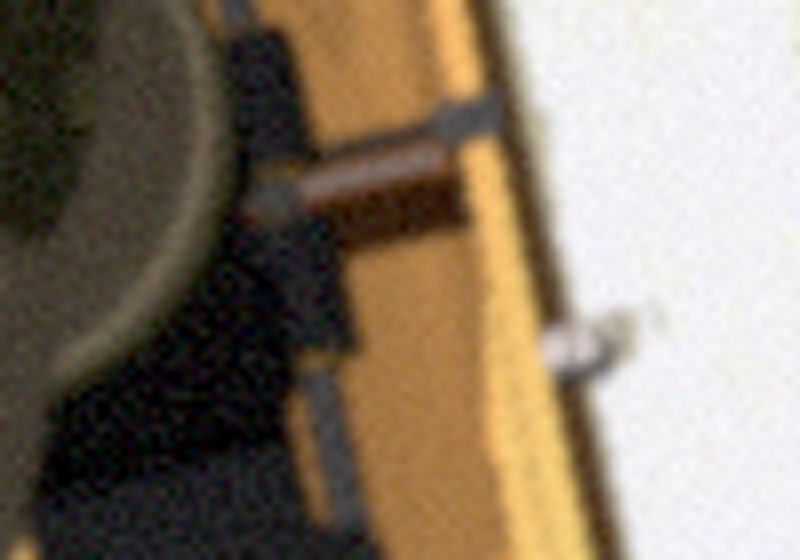

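Run:
```python
from h import *
zs=lambda u,v:(295+u/7-.43,170+v/7-.43)
z=lambda u,v:(190+u/8-.44,200+v/8-.44)
print("scene line",back('scene',zs(265,312),.105),back('scene',zs(640,298),.105))
print("top line",back('top',z(430,157),.105),back('top',z(340,181),.105))
print("top ptr",back('top',z(405,135),.11),back('top',z(340,152),.11))
```

```text
scene line [-10.1 -55. ] [-8.9 62.5]
top line [ -9.8 -84.4] [-10.2 -63.9]
top ptr [ -4.6 -80.6] [ -4.8 -65.9]
```

Request:
{"name": "step_arm", "arguments": {
  "rows": [
    {"delta_pos":[0,1.5,0],"rotation":[0,0,0],"fingers":255},
    {"delta_pos":[0,1.5,0],"rotation":[0,0,0],"fingers":255},
    {"delta_pos":[0,1,0],"rotation":[0,0,0],"fingers":255},
    {"delta_pos":[0,0,0],"rotation":[0,0,0],"fingers":255}
  ]
}}

```text
t: 13.45
tcp_pos: [0.5219, 0.0696, 0.2698]
eef_rot: [-0.001, 0.622, 0.783, -0.001]
contact_force: [-5.7, -2.2, 3.3]
opening: 0.0007
```

```bash
python3 w.py
```

```text
t 13.45 tip chest mm [-18.  -30.4  87.8] opening 0.0007430573986480027
rotvec tool err [-0.003 -0.     0.001]
force chest [-6.05 -0.88  3.27] q [-0.88  0.29  0.76  1.91 -0.24  1.03  0.21]
```

Request:
{"name": "step_arm", "arguments": {
  "rows": [
    {"delta_pos":[0,-6,0],"rotation":[0,0,0],"fingers":255},
    {"delta_pos":[0,-10,0],"rotation":[0,0,0],"fingers":255},
    {"delta_pos":[0,0,-30],"rotation":[0,0,0],"fingers":255},
    {"delta_pos":[0,0,-40],"rotation":[0,0,0],"fingers":255},
    {"delta_pos":[0,-40,-20],"rotation":[0,0,0],"fingers":255},
    {"delta_pos":[0,-45,0],"rotation":[0,0,0],"fingers":255},
    {"delta_pos":[0,-40,0],"rotation":[0,0,0],"fingers":255},
    {"delta_pos":[0,0,0],"rotation":[0,0,0],"fingers":255}
  ]
}}

```text
t: 14.25
tcp_pos: [0.3823, 0.0367, 0.36]
eef_rot: [-0.002, 0.621, 0.783, 0.003]
contact_force: [0.6, 0.6, 0.4]
opening: 0.0005
```

```bash
python3 w.py; python3 z.py 12; python3 look.py 12 wrist
```

```text
t 14.25 tip chest mm [-160.5  -29.9  178. ] opening 0.0005086906704144696
rotvec tool err [ 0.002 -0.006  0.002]
force chest [0.75 0.42 0.42] q [-1.02 -0.31  0.7   2.13  0.2   1.25 -0.18]
```

View pics/sz12.png

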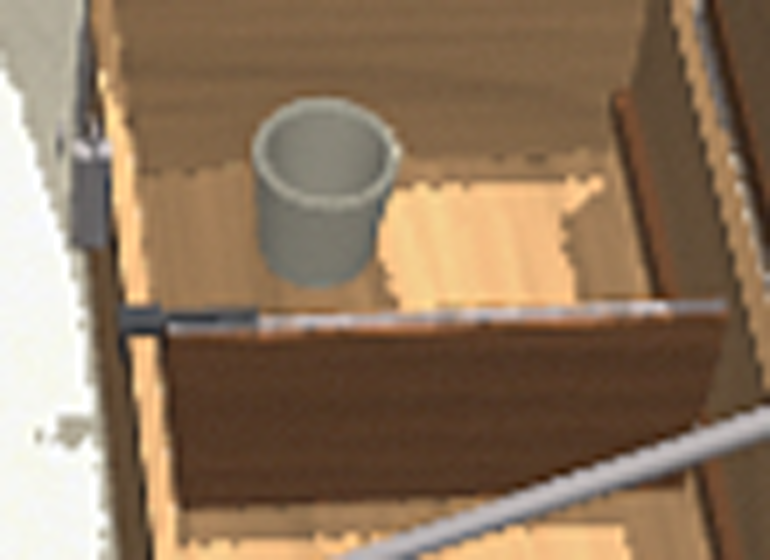

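View pics/tz12.png

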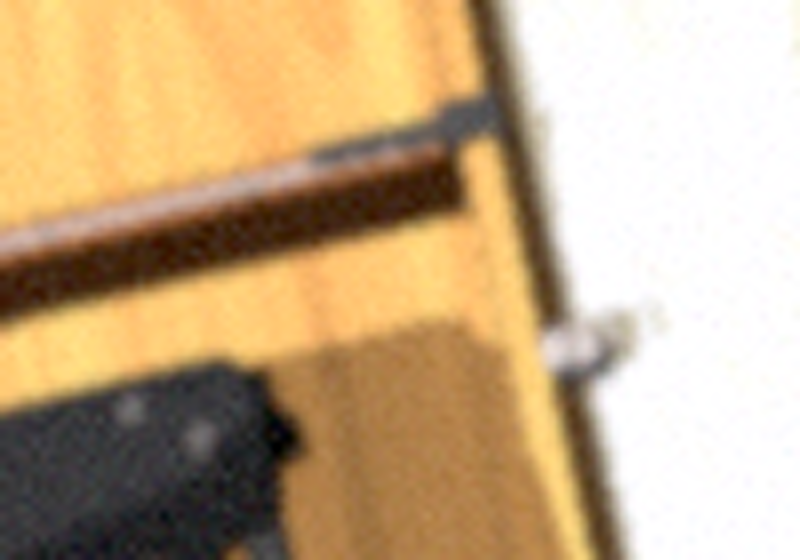

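View pics/wrist12.png

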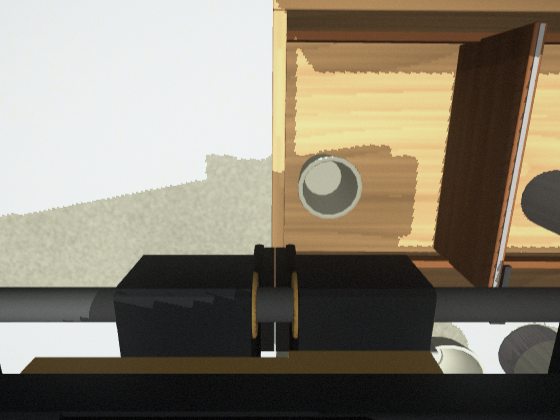

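Run:
```python
from h import *
zs=lambda u,v:(295+u/7-.43,170+v/7-.43)
z=lambda u,v:(190+u/8-.44,200+v/8-.44)
print("scene line",back('scene',zs(275,322),.105),back('scene',zs(640,308),.105))
print("scene ptr",[back('scene',zs(215,318),h) for h in(.107,.109,.111)])
print("top line",back('top',z(270,180),.105),back('top',z(100,222),.105),back('top',z(30,240),.105))
a=cv2.imread("pics/tf12.png")[200:245,190:260];cv2.imwrite("pics/tzz.png",cv2.resize(cv2.convertScaleAbs(a,alpha=1.3),(784,504),interpolation=cv2.INTER_NEAREST))
w=cv2.imread("pics/wrist12.png")[180:300,440:560];cv2.imwrite("pics/wz.png",cv2.resize(w,(600,600),interpolation=cv2.INTER_NEAREST))
```

```text
scene line [ -5.9 -52.4] [-4.9 61.8]
scene ptr [array([ -7. , -71.1]), array([ -5.4, -71.4]), array([ -3.8, -71.7])]
top line [ -6.2 -48.9] [ -6.2 -10.5] [-6.3  5.4]
```

View pics/tzz.png

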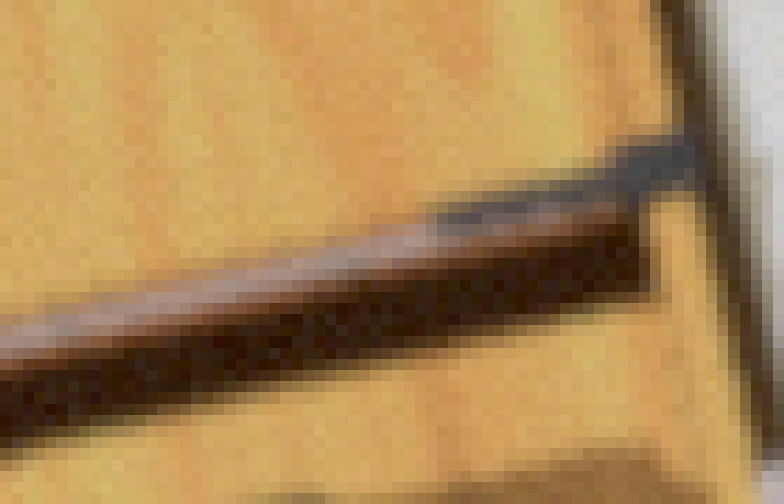

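Request:
{"name": "step_arm", "arguments": {
  "rows": [
    {"delta_pos":[-35,0,-10],"rotation":[0,0,0],"fingers":255},
    {"delta_pos":[-35,20,-5],"rotation":[0,0,0],"fingers":255},
    {"delta_pos":[-34,30,0],"rotation":[0,0,0],"fingers":255},
    {"delta_pos":[0,45,0],"rotation":[0,0,0],"fingers":255},
    {"delta_pos":[0,45,0],"rotation":[0,0,0],"fingers":255},
    {"delta_pos":[0,15,0],"rotation":[0,0,0],"fingers":255},
    {"delta_pos":[0,0,0],"rotation":[0,0,0],"fingers":255},
    {"delta_pos":[0,0,0],"rotation":[0,0,0],"fingers":255}
  ]
}}

```text
t: 15.2
tcp_pos: [0.5379, -0.0338, 0.3747]
eef_rot: [-0.003, 0.624, 0.782, -0.003]
contact_force: [-0.3, -0.6, -0.2]
opening: 0.0003
```

```bash
python3 w.py
python3 - <<'E'
from h import *
s_=sensors.state();im=imaging.grab_frame("wrist")[:,:,::-1];cv2.imwrite("pics/wrist13.png",im)
np.savez("w13.npz",p=s_['tcp_pos'],q=s_['eef_rot'])
cv2.imwrite("pics/w13z.png",cv2.resize(im[50:200,180:380],(800,600),interpolation=cv2.INTER_CUBIC))
E
```

```text
t 15.2 tip chest mm [ -26.4 -134.6  192.7] opening 0.00030605398614624396
rotvec tool err [-0.008 -0.001 -0.003]
force chest [-0.47 -0.55 -0.23] q [-0.95  0.26  1.09  1.77 -0.24  1.26  0.42]
```

View pics/wrist13.png

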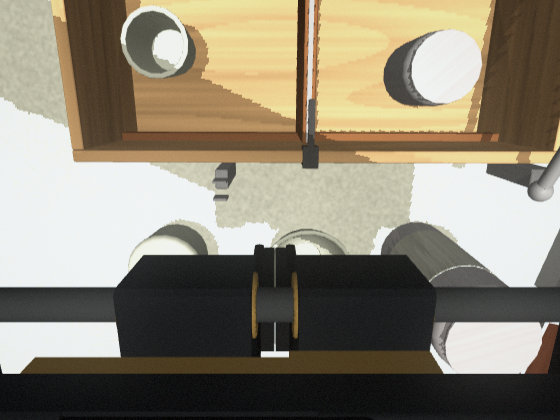

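View pics/w13z.png

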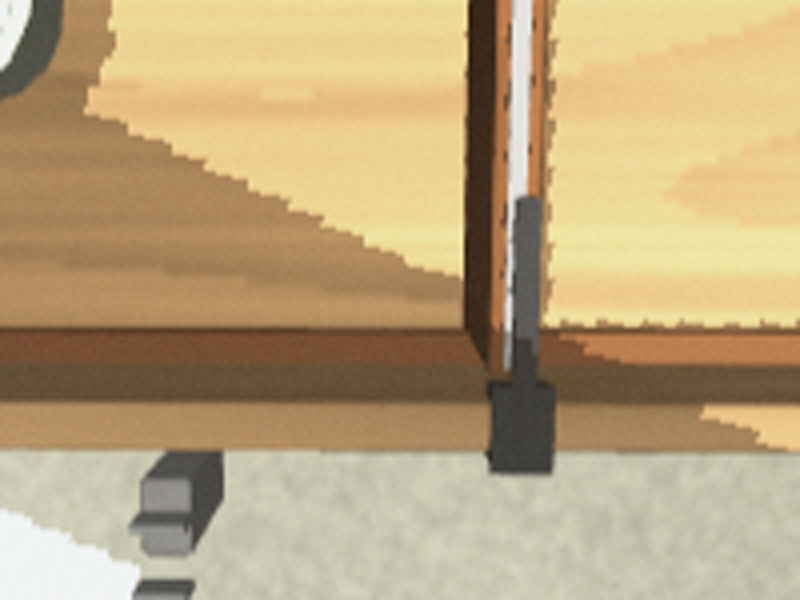

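```bash
python3 look.py 14 scene top
```

```text
(no output)
```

View pics/scene14_full.png

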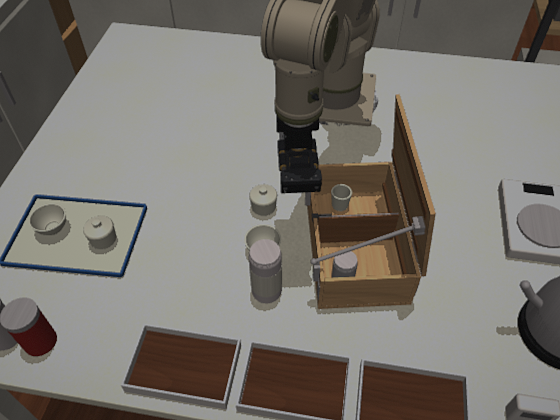

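View pics/scene14.png

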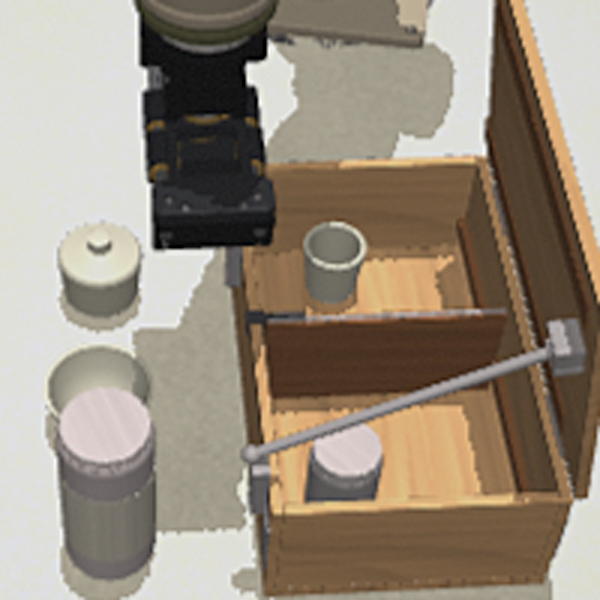

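Run:
```python
from h import *
v=np.load("c.npy")
for th in(1.35,1.4,1.45):
    print(th,[np.round(proj('scene',T(v,lidpt(x,.2,h,th))),1) for x,h in((-.16,0),(-.16,.009),(.16,0),(.16,.009))],"slot",np.round(proj('scene',T(v,lidpt(.13,.13,-.009,th))),1))
print("rod tip 1.571",np.round(proj('scene',T(v,[.13,.074,.2376])),1), "piv",np.round(proj('scene',T(v,[.13,-.112,.136])),1))
for ph in (1.45,):print(np.round(proj('scene',T(v,[.13-.212*np.cos(ph),-.112+.212*.878*np.sin(ph),.136+.212*.479*np.sin(ph)])),1))
a=cv2.imread("pics/scene14_full.png");b=np.hstack([a[85:145,370:445],a[205:265,370:445]])
cv2.imwrite("pics/lz.png",cv2.resize(cv2.convertScaleAbs(b,alpha=1.5),(750,300),interpolation=cv2.INTER_CUBIC))
```

```text
1.35 [array([384.1,  95.1]), array([388.4,  94.2]), array([417.6, 214.8]), array([422.9, 213.9])] slot [410.2 226. ]
1.4 [array([388.9,  94.2]), array([393.3,  93.4]), array([423.5, 213.8]), array([428.9, 213. ])] slot [413.7 225.3]
1.45 [array([393.7,  93.4]), array([398.1,  92.9]), array([429.5, 213. ]), array([434.8, 212.4])] slot [417.3 224.6]
rod tip 1.571 [416.5 224.8] piv [313.  260.9]
[412.8 214.3]
```

View pics/lz.png

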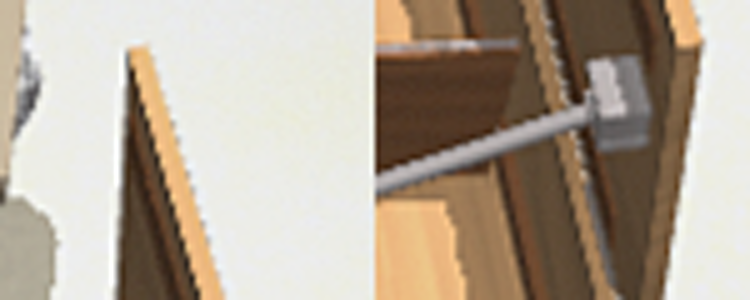

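```bash
python3 w.py; python3 -c "
from bench import job_done;print(job_done())"
```

```text
t 15.35 tip chest mm [ -26.8 -134.   193.5] opening 0.0004565683965234935
rotvec tool err [-0.005 -0.005 -0.003]
force chest [-0.58  0.19 -0.26] q [-0.95  0.26  1.09  1.77 -0.24  1.26  0.42]
the job is handed in; nothing more can be done
None
```

I handed the job in at 15.4 s with all three parts done; there was no verdict to read back.

- **Lid:** I pushed it back until it hit its stop, with the force rising to about 25 N. Its corners in the scene image match a lid angle of 1.45 rad.
- **Rod:** I swung it up until it met its stop, at about 13 N. The last picture shows its end in the slot bracket.
- **Divider:** I nudged it in steps of 2.5 mm or less. The wrist close-up puts its line about 1.3 mm short of the pointer's middle. The top camera says about 1.6 mm short. The scene camera gives 0 to 2 mm, depending on how high the pointer is taken to be. All of these are inside the 3.5 mm limit.
- **Cups, bowls and tins:** In the last pictures they look upright and unmoved.
- **Arm:** It was clear of everything at the end, with a force reading under 1 N.

No check failed. The three divider readings differ by up to 2 mm, about the calibration error.

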